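Close the glaze mill's bayonet lid

ROBOT

A 6-joint arm with a two-finger parallel gripper is mounted at the origin on the work surface. World frame = base frame: x ahead of the robot, y to its left, z up, the work surface at z = 0. Lengths are in m, angles in rad, forces in N, time in s.
With the tool pointing down it reaches from about 0.3 to 0.75 m from the base axis. Payload 8.5 kg.
Tool frame: the origin (TCP) lies on the centre line of the jaws, within the pads' length; the fingertips stand r.nose_length ahead of it and the grasp point (between the pads) lies 8 mm behind it (r.nose_length is the distance from the TCP to the fingertips, in m); z points along the fingers, y is the line along which they close (so a half turn about z gives the same grasp; the last joint's range is limited). The gripper opens to 85 mm and grips with 20 to 120 N. Pads are 22 mm wide; open, the fingers measure 114 mm over their backs; the gripper's body (76 mm by 85 mm) begins 54 mm behind the grasp point. The pads swing forward as they close: fully open they stand 13 mm farther back than shut.
Start: joints at [0.897, 0.381, 1.297, -0, 1.464, -0.215], TCP at [0.244, 0.493, 0.242] pointing down, gripper open.
Joint ranges: [-3.11, 3.11], [-0.89, 2.33], [0.22, 2.48], [-1.42, 4.56], [0.17, 2.85], [-2.88, 2.88]. Speed limits (rad/s): [2.39, 2.39, 3.14, 3.14, 3.14, 3.14].

INTERFACE

Orientations are given as a rotation vector (axis times angle).
In Python, from workcell import r, eyes, order gives the robot as it stands. The module is installed in compiled form; this text tells all that it offers.
- The arm moves only by the shell command python3 -m handwheel 'ROWS' [FORCE]. ROWS is JSON, one flat list of numbers, 5 for each row, row after row: the finger opening in mm, from 0 to 85.4, then the shift along the tool's x, y, z scaled (see below), then the turn about the tool's z scaled (see below). A call has exactly 8 rows; each row shifts and turns the commanded pose from where the row before left it, along the tool's axes as they then stand; what a row does not reach is not made up. The controller multiplies each number of a shift by 3 cm and each number of a turn by 5 degrees. A row lasts 1/10 s, in which the tool goes at most 50 mm and 8.59 degrees, less where a joint would pass 70% of its speed; a pose out of reach is approached as far as the arm can. A call with a number of a shift or a turn outside -1 to 1 is refused whole. A call with a gripper value outside its range is refused whole. The fingers move at their own pace and stop on an object; FORCE is the grip in N (left out, the last holds). Time passes only in rows, so rows that do not move let the fingers close, or fill a call up. It gives the time, the measured TCP pose, the force, the opening and the grip force at its end, in the units of the state.
- r.sense(): the state, without advancing time (a new reading comes with each control period).
- eyes.get_image(name): name is "scene" or "top" or "wrist"; returns the picture (400x640x3 uint8, blue, green, red); there is no depth.
- eyes.camera_model(name): a dict with "camera_matrix" (3x3 intrinsics, pixels), "k1" (the pictures are not rectified: a ray, as slopes to the right and down, at radius r is drawn at 1 + k1 r^2 times it, then the intrinsics apply), "cam_to_world" (4x4, takes a point from camera to world coordinates). Camera axes: x right, y up, looking along -z (the intrinsics and any distortion apply to the point x, -y, -z); pixel columns grow to the right and rows downward; lengths in m; the calibration is good to about 2 mm. A picture is of the moment at which its call begins: read the wrist's pose just before it. camera_model takes no time and is no camera call; for the wrist camera it gives the pose at the moment of the call.
- order.job_done(): hands the job in; it is judged then, once.
The state is a dict: "time_s": time; "qpos": joint angles; "qd": joint speeds; "joint_torque": joint torques, N m; "position": TCP position; "ee_rot": TCP orientation; "ft_force": force on the tool from outside, world axes, zero at the start; "wrist_torque": the same for the moment, N m; "finger_gap": finger opening in m; "finger_force": force on a finger pad.
Only numpy, scipy, OpenCV 4.12 (cv2) and the standard library are available. Lean on these libraries where they do the work, as an engineer would, in place of code of your own. Each camera call takes 0.05 s, during which the arm holds its last target. There are 200 camera calls.

TASK

Close the grinding jar of the bench glaze mill so that it can be run: pick up the loose lid, let its two lugs drop through the two slots of the jar's collar, push it down against the springy seal and twist it clockwise (seen from above) by about a sixth of a turn, gently up to its stop, so that it locks and stays locked when you let go. Feel for the slots and never force the lid; leave the other things on the bench where they are.

Things in the scene. Friction and masses are not known exactly. Their poses are not given: they have to be found in the camera images.
- mill: Glaze mill, fixed: grey base 170 x 160 x 40 mm (origin under its centre) carrying an upright white porcelain jar 100 mm across. The jar's top is a steel collar 92 mm across with a 50 mm hole and two opposite slots, 11 mm wide, cut outwards from the hole.
- mill_mouth (a point): Centre of the jar's mouth, in the plane of the collar's top, 125 mm above the bench; z up along the jar's axis. The line through the two slots is turned from this frame's x axis by 0.15 to 1.25 rad anticlockwise seen from above: the clamped collar sits differently each time, which no pose shows, and stays put in the work. Look, or press lightly and turn until the lugs drop in.
- collar_lip (a point): On the jar's axis, level with the underside of the collar's lip, 6 mm below the mouth. Under the lip a channel leads from each slot clockwise seen from above (the other way is blocked). From 57 to 68 degrees of turn, where it ends at a hard stop, a pocket in the lip's underside lets the lug rise 2.5 mm: the locked place, which holds the lid against the spring.
- seal_top (a point): Centre of the top of the round rubber sealing pad inside the mouth, at rest 12 mm below the mouth (this point does not move with it). A spring holds the pad up: it takes 5 N to start it down, plus 0.8 N per mm, for 11 mm; then it is solid. A lid in the slots but not turned is pushed back up.
- lid_grip (a point): Centre of the loose aluminium lid's grip plate, on the lid's axis, 48 mm above the lid's underside (lid stands upright on the bench, 70 mm high, about 0.22 kg). z up; x along the plate and along the line of the lugs (either way round is the same). The plate is 14 mm thick (y), 46 mm long (x), 44 mm high; 22 mm below this point it stands on the plug's flat top, 47 mm across.
- lid_lugs (a point): On the lid's axis, level with the middle of its two lugs, 37.5 mm below lid_grip. The opposite lugs, 5 mm thick and 8 mm wide, reach 32 mm from the axis along x. Below them the plug tapers to 38 mm across. lid_grip is 40 mm above the mouth with lugs resting on the collar, 36 as the plug meets the pad, under 29 with lugs free to turn below the lip, 25 at the pad's solid end, 31.5 locked.
- cup_mid (a point): Bystander: terracotta cup, 72 mm across, 75 mm high; point half-way up on its axis.
- bowl_mid (a point): Bystander: white bowl, 130 mm across, 60 mm high; point half-way up on its axis.
- glaze_jar_mid (a point): Bystander: closed white jar with black cap, 60 mm across, 85 mm high; point half-way up on its axis.

How it is judged:
On the way:
1. the lid is pushed down so that its lugs are clear below the collar's lip (grip centre lower than 29.2 mm above the mouth, within 4 mm of its axis) (z of lid_grip in the frame of mill_mouth below 0.0292 m and horizontal distance between lid_grip and mill_mouth below 0.004 m), for 0.1 s.
At the end, for the whole second after the job is handed in: The lid sits locked in the jar's mouth, its lugs up in the pockets: released and at rest, grip centre 30.4 to 32.8 mm above the mouth's plane against the spring, within 4 mm of its axis, upright within 0.04 rad (z of lid_grip in the frame of mill_mouth between 0.0304 and 0.0328 m and horizontal distance between lid_grip and mill_mouth below 0.004 m and angle between lid_grip's own z axis and vertical below 0.04 rad and linear speed of lid below 0.01 m/s and angular speed of lid below 0.1 rad/s); the robot touches nothing.
It fails at once if the lid is forced: more than 50 N between lid and mill (contact force between lid and mill above 50 N).
It fails at once if a bystander is moved more than 30 mm (distance of any of cup_mid, bowl_mid, glaze_jar_mid from where it was at the start of the episode above 0.03 m).
It also fails if it takes over 72 s, if anything falls off the work surface, if the arm or the gripper's body presses on something with over 40 N, if the wrist force passes 120 N, or if a joint passes its speed limit or range.

## Working session

There is one attempt and no reset: what is moved stays moved. The work goes in short steps, Python scripts to look and compute and a shell command to move; the robot and the scene stay as the last step left them, time stands still between calls to the robot, and variables do not carry over. Pictures are saved under pics/ and viewed, at most 10 in all, crops included, and the job is handed in when it is done.

```bash
mkdir -p pics
cat > h.py <<'E'
import numpy as np, cv2
from workcell import r, eyes, order
from scipy.spatial.transform import Rotation as R
def snap(n,f):
    m=eyes.camera_model(n); im=np.array(eyes.get_image(n)); cv2.imwrite('pics/'+f,im); return im,m
def ray(m,u,v):
    K=np.array(m['camera_matrix']);k=m['k1']
    p=cv2.undistortPoints(np.array([[[u,v]]],float),K,np.array([k,0,0,0,0.]))[0,0]
    T=np.array(m['cam_to_world']); return T[:3,3],T[:3,:3]@np.array([p[0],-p[1],-1])
def at(m,u,v,z):
    o,d=ray(m,u,v); return o+d*(z-o[2])/d[2]
def proj(m,P):
    T=np.array(m['cam_to_world']);c=T[:3,:3].T@(np.array(P)-T[:3,3]);s=np.array([c[0]/-c[2],-c[1]/-c[2]])
    s=s*(1+m['k1']*(s@s)); K=np.array(m['camera_matrix']); return K[:2,:2]@s+K[:2,2]
E
python3 - <<'E'
from h import *
s=r.sense();print(s,r.nose_length)
for n in('top','scene'):
    im,m=snap(n,n+'0.png');print(np.round(m['cam_to_world'],3),m['k1'])
E
```

```text
{'time_s': 0.0, 'qpos': array([ 8.96692802e-01,  3.81180180e-01,  1.29831352e+00, -1.57777630e-05,
        1.46357930e+00, -2.15286936e-01]), 'qd': array([-0.00029988,  0.00086068,  0.00151561,  0.00012335, -0.00217317,
       -0.00083052]), 'joint_torque': array([ 1.48083749e-03, -4.48461127e+01, -2.31276387e+01, -6.62011757e-05,
        4.73273991e-03,  3.87515274e-05]), 'position': array([0.2433986 , 0.49288173, 0.24170247]), 'ee_rot': array([-7.14258089e-01, -3.05868002e+00,  2.10933614e-03]), 'ft_force': array([0.33718592, 1.55477118, 0.28862563]), 'wrist_torque': array([-0.04200096, -0.06663336,  0.00971727]), 'finger_force': 0.0, 'finger_gap': 0.08556783035772536} 0.011
[[-1.00e-03  9.97e-01 -7.70e-02  5.56e-01]
 [-1.00e+00 -2.00e-03 -9.00e-03 -4.00e-03]
 [-9.00e-03  7.70e-02  9.97e-01  1.03e+00]
 [ 0.00e+00  0.00e+00  0.00e+00  1.00e+00]] 0.022594737432681877
[[-0.858 -0.411  0.307  0.876]
 [ 0.513 -0.681  0.523  0.388]
 [-0.006  0.606  0.795  0.672]
 [ 0.     0.     0.     1.   ]] -0.009678167606392063
```

View pics/top0.png

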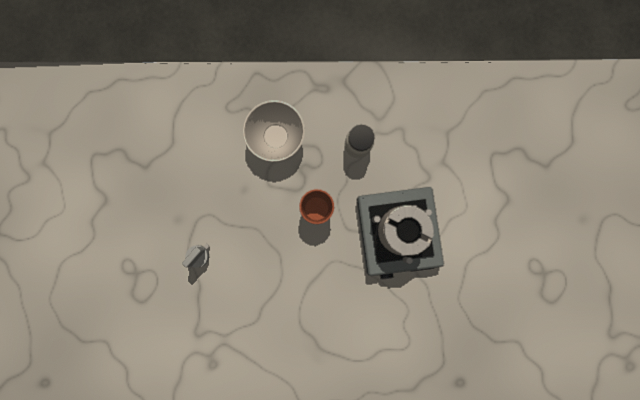

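View pics/scene0.png

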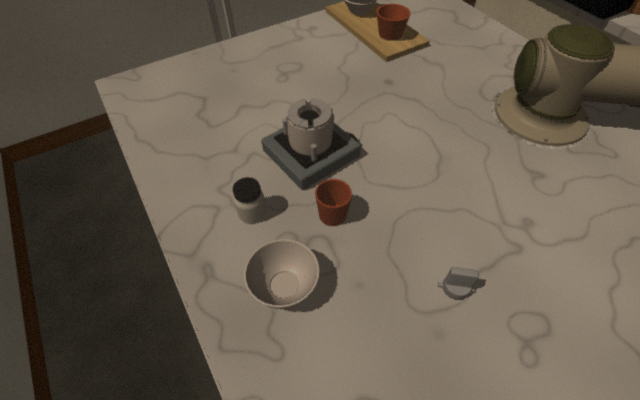

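The top view shows the lid at about (197,257), the mill mouth at about (408,230) with slots running from upper-left to lower-right, the cup at (316,206), the bowl at (274,131) and the glaze jar at (360,140). I'll enlarge the lid and the mill.

Run:
```python
from h import *
im=cv2.imread('pics/top0.png')
a=cv2.resize(im[235:285,170:230],None,fx=8,fy=8,interpolation=2)[:400,:400]
b=cv2.resize(im[205:255,383:433],None,fx=8,fy=8,interpolation=2)
cv2.imwrite('pics/c1.png',np.hstack([a,b]))
m=eyes.camera_model('top')
for n,u,v,z in(('lid',195,256,.07),('mouth',408,230,.125),('cup',316,206,.07),('bowl',274,131,.06),('gj',360,138,.085)):print(n,at(m,u,v,z).round(4))
```

```text
lid [0.5192 0.2391 0.07  ]
mouth [ 0.5702 -0.1819  0.125 ]
cup [ 0.6202 -0.0063  0.07  ]
bowl [0.778  0.0811 0.06  ]
gj [ 0.7573 -0.0958  0.085 ]
```

View pics/c1.png

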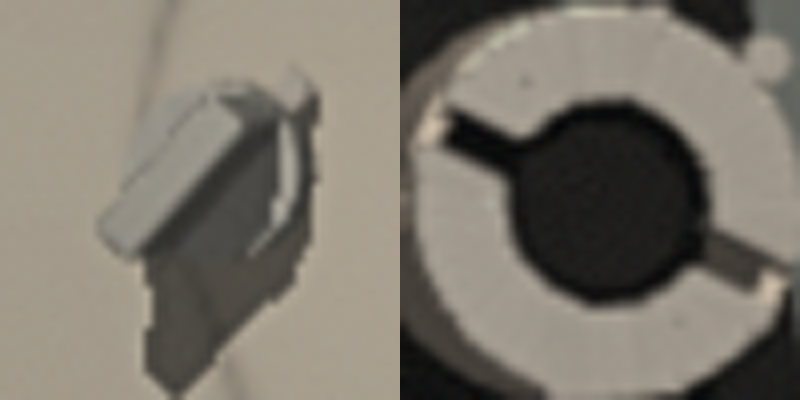

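Run:
```python
from h import *
m=eyes.camera_model('top')
f=lambda x,y,ox,oy,z:at(m,ox+(x+.5)/8-.5,oy+(y+.5)/8-.5,z)
P=[f(x,y,170,235,.07) for x,y in((100,225),(135,258),(245,125),(210,92))]
c=np.mean(P,0);d=(P[2]+P[3]-P[0]-P[1])/2;e=P[1]-P[0]
print('lid',c.round(4),np.linalg.norm(d),np.linalg.norm(e),'dir',np.degrees(np.arctan2(d[1],d[0])))
A=f(45,128,383,205,.125);B=f(370,278,383,205,.125);h=f(208,202,383,205,.125)
print('mouth',h.round(4),((A+B)/2).round(4),np.linalg.norm(A-B),'slot dir',np.degrees(np.arctan2(*(A-B)[1::-1])))
im=r.sense();M=R.from_rotvec(im['ee_rot']).as_matrix();print(M.round(3))
mw=eyes.camera_model('wrist');T=np.array(mw['cam_to_world']);print((M.T@(T[:3,3]-im['position'])).round(4),(M.T@T[:3,:3]).round(3),mw['camera_matrix'][0][0])
```

```text
lid [0.5183 0.2469 0.07  ] 0.04305746006008607 0.01225330577292096 dir -39.14468167377964
mouth [ 0.5706 -0.183   0.125 ] [ 0.5704 -0.1827  0.125 ] 0.0846972355719513 slot dir 64.96410037257766
[[-0.897  0.443 -0.001]
 [ 0.443  0.897 -0.001]
 [ 0.    -0.001 -1.   ]]
[ 0.079  -0.0009 -0.1312] [[-0.     0.953  0.303]
 [ 1.     0.001 -0.001]
 [-0.001  0.303 -0.953]] 288.9158530842005
```

```bash
python3 -m handwheel '[85,-1,-0.4,0,0, 85,-1,-0.4,0,0, 85,-1,-0.4,0,0, 85,-1,-0.4,0,0, 85,-1,-0.4,0,0, 85,-1,-0.4,0,0, 85,-1,-0.4,0,0, 85,-1,-0.4,0,0]' 40
python3 -m handwheel '[85,-1,0,0.2,0, 85,-1,0,0.2,0, 85,-1,0,0.2,0, 85,-0.9,0,0.2,0, 85,0,0,0.2,1, 85,0,0,0.2,1, 85,0,0,0.2,0.5, 85,0,0,0,0]'
python3 - <<'E'
from h import *
s=r.sense();print(s['position'],R.from_rotvec(s['ee_rot']).as_matrix().round(3))
im,m=snap('wrist','w1.png');np.save('w1.npy',m['cam_to_world'])
E
```

```text
time_s: 0.9
position: [0.4168, 0.2996, 0.2421]
ee_rot: [-0.714, -3.059, 0.001]
ft_force: [-0.0, 0.7, -0.4]
finger_gap: 0.085
finger_force: 0.0
time_s: 1.7
position: [0.5207, 0.2488, 0.1992]
ee_rot: [-1.043, -2.961, 0.002]
ft_force: [0.0, 0.5, -0.7]
finger_gap: 0.0852
finger_force: 0.0
[0.52072377 0.24877353 0.19922481] [[-0.779  0.627 -0.002]
 [ 0.627  0.779 -0.001]
 [ 0.001 -0.002 -1.   ]]
```

View pics/w1.png

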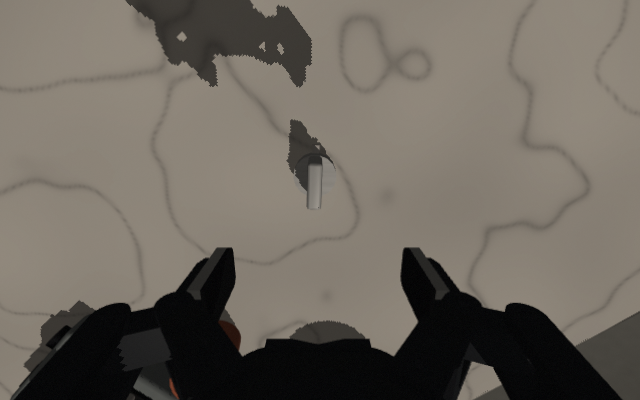

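The plate shows upright from (308,163) to (322,208), well lined up with the jaws, which close along image x.

Run:
```python
from h import *
im=cv2.imread('pics/w1.png').astype(int);m=eyes.camera_model('wrist');g=im.max(2)
for v in range(158,214,6):print(v,g[v,298:334])
s=r.sense();M=R.from_rotvec(s['ee_rot']).as_matrix()
P=[at(m,u,v,.07) for u,v in((307,208),(322,208),(322,164),(309,164))]
c=np.mean(P,0);d=(P[2]+P[3]-P[0]-P[1])/2
print(c,np.linalg.norm(d),np.linalg.norm(P[1]-P[0]),np.degrees(np.arctan2(d[1],d[0])),'tool',M.T@(c-s['position']))
```

```text
158 [ 62  62  54  45  44  52  53  54  55  56  51  43  43  45  44  44  43  43
  44  44  43  44  42  56 129 133 129 124 104  66  44  46 123 125 124 126]
164 [ 57  56  57  55  56  56  56  57  56  53  48  60  75  77  76  75  74  74
  73  72  73  73  72  56 100 134 137 137 137 138 138 139 138 139 130  94]
170 [ 53  53  54  54  54  54  54  53  53  47  85 102 120 123 122 122 125 128
 129 132 133 134 125 113 105 130 132 132 133 133 133 132 133 134 134 134]
176 [ 53  54  54  54  54  53  54  54  53  53  87 104 122 124 125 125 126 128
 131 135 137 134 126 106 115 133 134 134 134 135 134 134 135 135 135 134]
182 [129  75  54  53  53  52  52  52  52  58  89 108 125 126 127 128 129 132
 133 139 141 135 124  96 131 133 133 133 134 134 134 134 134 134 135 135]
188 [135 134 133 134 134 124  64  54  55  66  92 112 126 127 128 129 132 135
 138 142 145 137 125  97 135 139 139 139 140 140 140 140 141 141 141 141]
194 [143 144 143 144 144 143 141 137 121  79  94 117 128 129 130 132 135 138
 142 146 147 135 121 104 133 137 139 141 141 141 141 141 141 141 141 141]
200 [144 144 144 144 144 143 143 143 119  84 100 123 131 132 132 135 139 142
 147 149 150 132 113 119 140 141 141 142 140 142 142 142 142 141 141 141]
206 [143 142 143 143 142 142 142 143 110  86 103 126 132 133 135 139 143 147
 151 153 147 129 104 134 140 142 141 141 141 140 140 140 140 140 140 140]
212 [142 142 142 142 142 141 142 142 141 142 142 142 141 141 142 141 141 141
 141 140 141 141 141 141 142 142 141 139 141 141 140 141 141 140 141 140]
[0.51563968 0.24854531 0.07      ] 0.042976171201134956 0.014432607428281985 139.84657586524554 tool [ 0.00379922 -0.00340596  0.12982888]
```

```bash
python3 -m handwheel '[60,0.08,-0.11,0.7,0.14, 50,0,0,0.7,0, 50,0,0,0.7,0, 50,0,0,0.7,0, 50,0,0,0.7,0, 50,0,0,0.7,0, 50,0,0,0.6,0, 50,0,0,0.4,0]' 60
python3 -m handwheel '[0,0,0,0,0, 0,0,0,0,0, 0,0,0,0,0, 0,0,0,0,0, 0,0,0,0,0, 0,0,0,0,0, 0,0,0,0,0, 0,0,0,0,0]' 80
```

```text
time_s: 2.55
position: [0.517, 0.2479, 0.0434]
ee_rot: [-1.059, -2.957, 0.001]
ft_force: [0.2, -0.7, 0.0]
finger_gap: 0.0501
finger_force: 0.0
time_s: 3.35
position: [0.5176, 0.248, 0.0452]
ee_rot: [1.061, 2.956, 0.001]
ft_force: [-2.1, -0.6, 5.6]
finger_gap: 0.013
finger_force: 80.4
```

```bash
python3 -m handwheel '[0,0,0,-0.3,0, 0,0,0,-0.8,0, 0,0,0,-1,0, 0,0,0,-1,1, 0,0,0,-1,1, 0,0,0,-1,1, 0,0,0,-0.9,1, 0,0,0,0,1]'
python3 -m handwheel '[0,0,0,0,1, 0,0,0,0,1, 0,0,0,0,1, 0,0,0,0,1, 0,0,0,0,1, 0,0,0,0,1, 0,0,0,0,1, 0,0,0,0,1]'
python3 -m handwheel '[0,-0.5,0.26,0,1, 0,-0.93,0.48,0,1, 0,-0.93,0.48,0,0.1, 0,-0.93,0.48,0,0, 0,-0.93,0.48,0,0, 0,-0.93,0.48,0,0, 0,-0.93,0.48,0,0, 0,-0.93,0.48,0,0]'
```

```text
time_s: 4.15
position: [0.518, 0.2482, 0.2285]
ee_rot: [1.678, 2.65, 0.008]
ft_force: [0.2, -0.0, -2.7]
finger_gap: 0.0131
finger_force: 79.3
time_s: 4.95
position: [0.5168, 0.2478, 0.2244]
ee_rot: [-2.487, -1.919, 0.001]
ft_force: [0.8, -0.4, -2.4]
finger_gap: 0.0129
finger_force: 79.1
time_s: 5.75
position: [0.5326, 0.0109, 0.2245]
ee_rot: [-2.649, -1.688, 0.001]
ft_force: [0.7, -0.6, -3.1]
finger_gap: 0.0129
finger_force: 79.0
```

```bash
python3 -m handwheel '[0,-1,0.48,0,0, 0,-1,0.48,0,0, 0,-1,0.48,0,0, 0,-1,0.48,0,0, 0,-1,0.48,0,0, 0,-1,0.48,0,0, 0,-1,0.48,0,0, 0,-0.9,0.48,0,0]'
python3 -m handwheel '[0,0,0,0,0, 0,0,0,0,0, 0,0,0,0,0, 0,0,0,0,0, 0,0,0,0,0, 0,0,0,0,0, 0,0,0,0,0, 0,0,0,0,0]'
python3 - <<'E'
from h import *
import pickle
s=r.sense();im,m=snap('wrist','w2.png');pickle.dump((s,m),open('w2.pkl','wb'));print(s['position'],s['ee_rot'])
E
```

```text
time_s: 6.55
position: [0.5369, -0.2527, 0.2244]
ee_rot: [-2.649, -1.687, 0.001]
ft_force: [-0.1, -0.2, -1.9]
finger_gap: 0.0131
finger_force: 79.0
time_s: 7.35
position: [0.5375, -0.2513, 0.2244]
ee_rot: [2.649, 1.688, 0.0]
ft_force: [0.1, 0.0, -2.5]
finger_gap: 0.0132
finger_force: 79.0
[ 0.53746124 -0.25129952  0.22436826] [2.64924164e+00 1.68845466e+00 4.08924455e-05]
```

View pics/w2.png

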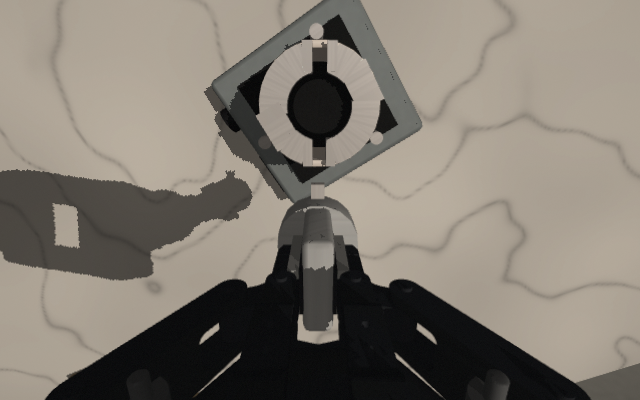

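The collar is centred near (320,105), its slots are vertical at u≈319, and the lid's front lug is at (317,190), so yaw is about right. I'll enlarge this for a precise offset.

Run:
```python
from h import *
im=cv2.imread('pics/w2.png')
cv2.imwrite('pics/c2.png',np.hstack([cv2.resize(im[35:175,255:385],None,fx=4,fy=4,interpolation=2)[:560,:],cv2.resize(im[180:250,292:342],None,fx=5,fy=8,interpolation=2)]))
```

```text
(no output)
```

View pics/c2.png

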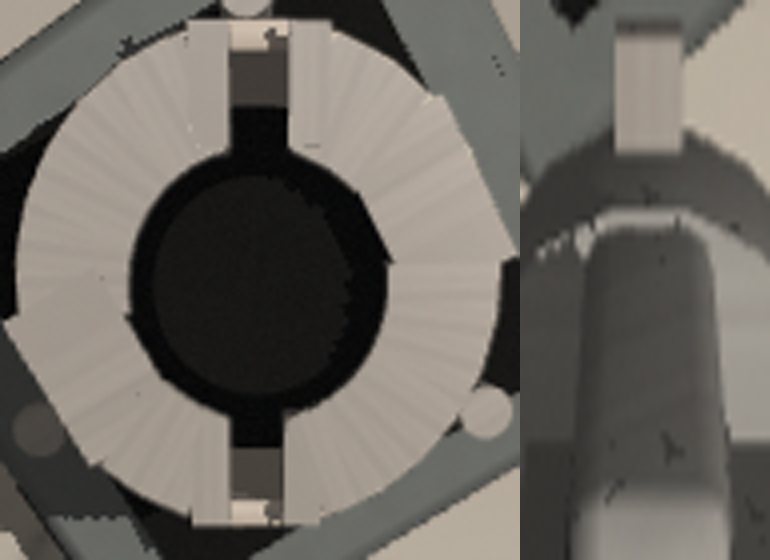

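Run:
```python
from h import *
import pickle
s,m=pickle.load(open('w2.pkl','rb'));M=R.from_rotvec(s['ee_rot']).as_matrix()
t=lambda u,v,z:(M.T@(at(m,u,v,z)-s['position'])*1000).round(1)
q=lambda x,y:t(255+(x+.5)/4-.5,35+(y+.5)/4-.5,.125)
for n,x,y in(('TL',230,150),('TR',289,150),('BL',230,415),('BR',285,415),('HL',130,285),('HR',388,262),('oT',259,50),('oB',257,500)):print(n,q(x,y))
for z in(.1922,.190):print('lug',t(311,184.4,z),t(324.6,184.4,z),t(310.9,199,z),t(324.9,199,z))
print('plate top',t(309,216,.2492),t(333,210,.2492)) 
P=[.5705,-.1828,.125];print('topcam mouth',(M.T@(np.array(P)-s['position'])*1000).round(1))
```

```text
TL [98.4 -5.4 99.4]
TR [98.4  5.5 99.4]
BL [50.2 -5.7 99.4]
BR [50.2  5.1 99.4]
HL [ 74.7 -24.6  99.4]
HR [78.8 24.4 99.4]
oT [ 1.15e+02 -1.00e-01  9.94e+01]
oB [33.3 -0.4 99.4]
lug [31.3 -5.3 32.2] [31.3  2.7 32.2] [22.3 -5.4 32.2] [22.3  3.  32.2]
lug [30.7 -5.3 34.4] [30.7  2.8 34.4] [21.5 -5.4 34.4] [21.5  3.  34.4]
plate top [ 34.2  -4.8 -24.8] [ 36.7   4.7 -24.8]
topcam mouth [76.   1.  99.4]
```

```bash
python3 -m handwheel '[0,0.5,0.037,0,0, 0,0.5,0,0,0, 0,0.5,0,0,0, 0,0.5,0,0.3,0, 0,0.4,0,0.4,0, 0,0.12,0,0.5,0, 0,0,0,0.5,0, 0,0,0,0,0]'
python3 -m handwheel '[0,0,0,0.05,0, 0,0,0,0.05,0, 0,0,0,0.05,0, 0,0,0,0.05,0, 0,0,0,0.05,0, 0,0,0,0.05,0, 0,0,0,0,0, 0,0,0,0,0]'
```

```text
time_s: 8.2
position: [0.5696, -0.182, 0.1703]
ee_rot: [-2.645, -1.687, 0.004]
ft_force: [0.2, 0.8, -2.6]
finger_gap: 0.0128
finger_force: 78.9
time_s: 9.0
position: [0.5704, -0.1834, 0.1643]
ee_rot: [2.649, 1.688, 0.0]
ft_force: [0.4, 0.3, -3.0]
finger_gap: 0.0128
finger_force: 78.9
```

```bash
python3 -m handwheel '[0,0,0,0.033,0, 0,0,0,0.033,0, 0,0,0,0.033,0, 0,0,0,0.033,0, 0,0,0,0.033,0, 0,0,0,0,0, 0,0,0,0,0, 0,0,0,0,0]'
```

```text
time_s: 9.8
position: [0.5704, -0.1834, 0.1594]
ee_rot: [2.649, 1.688, 0.0]
ft_force: [0.7, 0.0, -2.0]
finger_gap: 0.0129
finger_force: 78.9
```

```bash
python3 -m handwheel '[0,0,0,0.05,0, 0,0,0,0.05,0, 0,0,0,0.05,0, 0,0,0,0.05,0, 0,0,0,0.05,0, 0,0,0,0,0, 0,0,0,0,0, 0,0,0,0,0]' 100
```

```text
time_s: 10.6
position: [0.5705, -0.1834, 0.1526]
ee_rot: [2.649, 1.688, 0.001]
ft_force: [-3.0, 1.6, 7.0]
finger_gap: 0.0134
finger_force: 99.8
```

```bash
python3 -m handwheel '[0,0,0,0.033,0, 0,0,0,0.033,0, 0,0,0,0.033,0, 0,0,0,0.033,0, 0,0,0,0,0, 0,0,0,0,0, 0,0,0,0,0, 0,0,0,0,0]'
```

```text
time_s: 11.4
position: [0.5705, -0.1834, 0.149]
ee_rot: [2.648, 1.688, 0.001]
ft_force: [-3.3, 1.2, 9.3]
finger_gap: 0.013
finger_force: 100.4
```

```bash
python3 -m handwheel '[0,0,0,0.02,0, 0,0,0,0,0.5, 0,0,0,0,0.5, 0,0,0,0,0.5, 0,0,0,0,0.5, 0,0,0,0,0.5, 0,0,0,0,0.5, 0,0,0,0,0]'
python3 -c "
from h import *
s=r.sense();print(s['wrist_torque'])"
```

```text
time_s: 12.2
position: [0.5713, -0.1839, 0.1489]
ee_rot: [2.845, 1.325, 0.004]
ft_force: [-0.5, 0.2, 9.4]
finger_gap: 0.0129
finger_force: 100.5
[-0.0707392   0.10800501 -0.07127672]
```

```bash
python3 -m handwheel '[0,0,0,0,0.6, 0,0,0,0,0.6, 0,0,0,0,0.6, 0,0,0,0,0.6, 0,0,0,0,0.6, 0,0,0,0,0.6, 0,0,0,0,0.6, 0,0,0,0,0]'
python3 -m handwheel '[0,0,0,0,0.6, 0,0,0,0,0.6, 0,0,0,0,0.6, 0,0,0,0,0.6, 0,0,0,0,0.6, 0,0,0,0,0.4, 0,0,0,0,0, 0,0,0,0,0]'
python3 -c "
from h import *
s=r.sense();print(s['wrist_torque'])"
```

```text
time_s: 13.0
position: [0.5713, -0.184, 0.1489]
ee_rot: [3.039, 0.784, 0.005]
ft_force: [-0.1, -0.5, 9.8]
finger_gap: 0.0126
finger_force: 100.5
time_s: 13.8
position: [0.5714, -0.1841, 0.1489]
ee_rot: [3.121, 0.328, 0.006]
ft_force: [-0.6, -1.4, 10.2]
finger_gap: 0.013
finger_force: 100.5
[-0.22335118  0.05182818 -0.04954534]
```

```bash
python3 -m handwheel '[0,0,0,0,0.4, 0,0,0,0,0.4, 0,0,0,0,0.4, 0,0,0,0,0.4, 0,0,0,0,0.3, 0,0,0,0,0.3, 0,0,0,0,0, 0,0,0,0,0]'
python3 -c "
from h import *
s=r.sense();print(s['wrist_torque'],s['ft_force'])"
```

```text
time_s: 14.6
position: [0.5713, -0.1841, 0.1489]
ee_rot: [3.139, 0.028, 0.006]
ft_force: [-0.1, -0.5, 9.2]
finger_gap: 0.0125
finger_force: 100.5
[-0.26087731  0.21805486  0.0291365 ] [-0.05696958 -0.46216926  9.18532301]
```

```bash
python3 -m handwheel '[0,0,0,-0.04,0, 0,0,0,-0.04,0, 0,0,0,-0.04,0, 0,0,0,-0.04,0, 0,0,0,-0.02,0, 0,0,0,0,0, 0,0,0,0,0, 0,0,0,0,0]'
```

```text
time_s: 15.4
position: [0.5712, -0.1841, 0.1536]
ee_rot: [3.139, 0.027, 0.005]
ft_force: [2.0, -3.0, 5.4]
finger_gap: 0.013
finger_force: 100.0
```

```bash
python3 -m handwheel '[0,0,0,-0.03,0, 0,0,0,-0.03,0, 0,0,0,0,0, 0,0,0,0,0, 0,0,0,0,0, 0,0,0,0,0, 0,0,0,0,0, 0,0,0,0,0]'
```

```text
time_s: 16.2
position: [0.5712, -0.184, 0.1538]
ee_rot: [3.14, 0.027, 0.002]
ft_force: [6.1, -3.5, -2.9]
finger_gap: 0.0129
finger_force: 98.3
```

```bash
python3 -m handwheel '[0,0,0,0.04,0, 0,0,0,0,0, 0,0,0,0,0, 0,0,0,0,0, 20,0,0,0,0, 30,0,0,0,0, 40,0,0,0,0, 40,0,0,0,0]' 20
python3 -m handwheel '[40,0,0,-0.2,0, 40,0,0,-0.4,0, 40,0,0,-0.6,0, 40,0,0,-0.8,0, 40,0,0,-0.8,0, 40,-0.8,0,-0.8,0, 40,-0.8,0,-0.2,0, 40,0,0,0,0]'
python3 - <<'E'
from h import *
import pickle
s=r.sense();im,m=snap('wrist','w3.png');pickle.dump((s,m),open('w3.pkl','wb'));print(s['position'],s['ee_rot'])
E
```

```text
time_s: 17.0
position: [0.5701, -0.1831, 0.153]
ee_rot: [-3.141, -0.028, 0.001]
ft_force: [0.1, 0.7, -0.5]
finger_gap: 0.0402
finger_force: 0.0
time_s: 17.8
position: [0.521, -0.1843, 0.2702]
ee_rot: [3.139, 0.026, 0.005]
ft_force: [0.5, 0.0, 0.3]
finger_gap: 0.0399
finger_force: 0.0
[ 0.52104428 -0.18425745  0.27018132] [3.13931901 0.02649237 0.00465087]
```

View pics/w3.png

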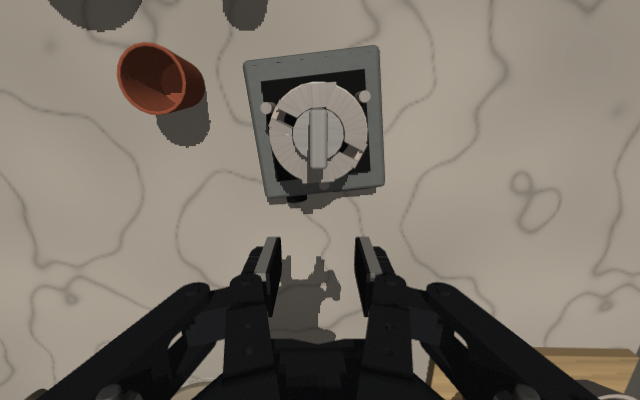

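The lid sits centred in the collar at (318,138), with its plate turned well away from the slots and the gripper clear. The cup has not moved. When I pulled up gently before release, the lid held at the locked height.

```bash
python3 -c "
from h import *
print(order.job_done())"
```

```text
the job is handed in; nothing more can be done
None
```

The lid is on the grinding jar, turned about 64° clockwise and released; before I let go it held against a light upward pull at about 31.6 mm above the mouth (31.5 is locked), and I handed the job in at about 18 s, though the hand-in call gave no verdict.

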